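# Fish a bearing washer out from under a low cover and seat it on its stops

### The arm

A 7-joint arm with a two-finger parallel gripper is mounted at the origin on a cart in front of the work surface, level with it; the furniture and walls round the work are solid. World frame = base frame: x ahead of the robot, y to its left, z up, the work surface at z = 0. Lengths are in m, angles in rad, forces in N, time in s.
With the tool pointing down it reaches from about 0.425 to 0.875 m from the base axis. Payload 4.7 kg.
Tool frame: the origin (TCP) lies between the finger pads; the fingertips stand 11 mm ahead of it and the grasp point (between the pads) lies 8 mm behind it (arm.tip_reach is the distance from the TCP to the fingertips, in m); z points along the fingers, y is the line along which they close (so a half turn about z gives the same grasp; the last joint's range is limited). The gripper opens to 85 mm and grips with 20 to 120 N. Pads are 22 mm wide; open, the fingers measure 114 mm over their backs; the gripper's body (76 mm by 85 mm) begins 54 mm behind the grasp point. The pads swing forward as they close: fully open they stand 13 mm farther back than shut.
Start: joints at [-1.221, 0.321, -0.07, 1.45, 0.023, 1.371, -0.057], TCP at [0.214, 0.614, 0.242] pointing down, gripper open.
Joint ranges: [-2.86, 2.86], [-0.3, 2.09], [-1.38, 1.24], [0.06, 2.45], [-1.56, 4.7], [0.09, 2.05], [-2.69, 2.69]. Speed limits (rad/s): [2.57, 2.57, 3.14, 3.14, 3.14, 3.14, 3.14].

### API

Orientations are given as a 3x3 rotation matrix whose columns are the frame's x, y, z axes.
In Python, from station import arm, optics gives the robot as it stands.
- The arm moves only by the shell command python3 -m crank 'ROWS' [FORCE]. ROWS is text: rows parted by semicolons, each of 7 numbers parted by spaces: the turn, a rotation vector about the tool's x, y, z in rad, then the shift along the tool's x, y, z in cm, then the closure, from 0 (fully open) to 1 (shut). In form: rx ry rz tx ty tz hand; .... A call has 1 to 12 rows; each row shifts and turns the commanded pose from where the row before left it, along the tool's axes as they then stand; what a row does not reach is not made up. A row lasts 1/8 s, in which the tool goes at most 62.5 mm and 10.7 degrees, less where a joint would pass 70% of its speed; a pose out of reach is approached as far as the arm can. A call with a gripper value outside its range is refused whole. The fingers move at their own pace and stop on an object; FORCE is the grip in N (left out, the last holds). Time passes only in rows, so rows that do not move let the fingers close. It gives the time, the measured TCP pose, the force, the opening and the grip force at its end, in the units of the state.
- arm.observe(): the state, without advancing time (a new reading comes with each control period).
- optics.snapshot(name): name is "scene" or "top" or "wrist"; returns a dict with "frame" (420x560x3 uint8, red, green, blue), "intrinsics" (3x3 intrinsics, pixels), "pose" (4x4, takes a point from camera to world coordinates); the wrist camera has in their place "T_tool_cam" (4x4, takes a point from camera to tool coordinates, whose origin is the TCP and whose axes are the flange's). Camera axes: x right, y down, z forward; pixel columns grow to the right and rows downward; lengths in m; the calibration is good to about 2 mm. A picture is of the moment at which its call begins: read the wrist's pose just before it. There is no depth.
- arm.hand_in(): hands the job in; it is judged then, once.
Trained networks look in a picture, given as the dict that the camera call returned (one of the last four; its "shot" number tells which), for a name from the list of things; names that differ only in an ending like _2 or _b are one class to them, and where a whole thing is asked for, a point or a joint stands for the part that bears it (a point fixed in the world has none). Each returns a list of dicts, best first, with "p" (0 to 1); they miss things now and then, are a little off and sometimes report something else, mostly with a low value. They report only what shows in the picture. A call takes as long as a camera call. They do not tell look-alikes from the thing itself.
- optics.boxes_of(query, picture): "xyz" ([x, y, z] in m, in the coordinates of the camera as it stood for that picture, good to about 4 mm: the middle of the surface that is visible of it).
- optics.spot_point(query, picture): "xyz" ([x, y, z] in m, in the coordinates of the camera as it stood for that picture, good to about 4 mm: a listed point, or the origin of a listed thing).
The state is a dict: "time_s": time; "joint_positions": joint angles; "qd": joint speeds; "effort": joint torques, N m; "tool_pos": TCP position; "ee_rot": TCP orientation; "ft_force": force on the tool from outside, world axes, zero at the start; "moment": the same for the moment, N m; "width": finger opening in m; "gripper_force": force on a finger pad.
Only numpy, scipy, OpenCV 4.12 (cv2) and the standard library are available. Lean on these libraries where they do the work, as an engineer would, in place of code of your own. Each camera call takes 0.05 s, during which the arm holds its last target. There are 200 camera calls.

### The job

A flat bearing washer has slid back under the clear cover of the blue parts tray, where no finger fits. Take the red-handled hook by its handle, feel its bent tip in over the washer and down into the washer's hole, draw the washer out until you feel it seat against the two brass pegs on the tray's open front, keep it there for about a second with a steady pull of 5 to 10 newtons, then stand the hook back on the bench, away from the washer, which stays lying flat in front of the cover. Never press on the tray or its cover with over 20 newtons nor on the washer with over 15, do not touch the washer with the gripper, and leave the cup and the ball bearing where they stand.

Things in the scene. Friction and masses are not known exactly. Their poses are not given: they have to be found in the camera images.
- tray: Fixed blue tray. Origin: on its floor, mid front edge of the cover; +x in under the cover, y left, z up. Floor 82 mm wide, 10 to 18 above the bench. x -120 to 0 mm: flat apron with two rigid stop pegs, 8 thick, 6.5 high, at y = +-20 and an unmeasured x (-100 to -64). x 0 to 110: channel 66 wide between 8 mm rails, far end shut, under a rigid clear cover, underside 23.8 above the floor, top 35.
- ring: Washer to fish out: flat steel ring, 60 mm outside, 7 thick, 0.06 to 0.12 kg, hole 24 to 34 across as the hook meets it. Starts flat on the tray floor in the channel, centre 48 to 62 mm behind the cover's front edge. Seated on the pegs, its centre is 28 mm behind their line; they stop it rigidly, and free it slides at under 1.5 N. Origin: centre of its underside, z up.
- hook: Bent hook, 0.12 kg, standing by itself on the bench. Red grip block 50 (x) by 18 (y) by 42 mm high; from it a steel rod, 6 thick, axis 12 above the underside, runs along +x to x = 92, then is bent straight down to underside level: 15 tall from tip to rod top, so only 1.8 mm of height is spare over the washer under the cover. Origin: centre of the block's underside, z up.
- hook_tip (a point): Lowest point of the hook's bent-down tip: 92 mm ahead of the hook's origin along its x axis, at z = 0 of the hook.
- cup: Bystander: aluminium cup, 67 mm wide, 58 mm high, standing on the bench to the right of the tray. Origin: centre of its underside.
- bearing: Bystander: ball bearing, 47 mm diameter, 14 mm high, lying on the bench to the left of the tray. Origin: centre of its underside.
There are look-alikes about, which are no part of the job. Several things have the shape of the hook; the one meant has the colours described above.

How it is judged:
On the way, in this order (a step that is already met when the one before it is completed fails the run):
1. the hook's tip is down in the hole of the washer while the washer is still under the cover (tip within 16 mm of the washer's axis, less than 5 mm above its underside) (horizontal distance between hook_tip and ring below 0.016 m and z of hook_tip in the frame of ring below 0.005 m and x of ring in the frame of tray above 0.035 m), for 0.1 s.
2. the washer, out from under the cover, is pulled against the pegs by the hook with a steady 4 to 11 N for 0.5 s, at rest (contact force between hook and ring between 4 and 11 N and x of ring in the frame of tray below -0.031 m and linear speed of ring below 0.01 m/s and horizontal distance between hook_tip and ring below 0.02 m), for 0.5 s.
At the end, for the whole second after the job is handed in: the washer lies flat and still on the tray's open front, its whole disc in front of the cover's edge (centre 31 to 82 mm in front of the cover's edge); the hook stands upright and still on the bench, its tip over 35 mm from the washer's centre (x of ring in the frame of tray between -0.082 and -0.031 m and z of ring in the frame of tray between -0.003 and 0.003 m and angle between ring's own z axis and vertical below 0.1 rad and linear speed of each of ring, hook below 0.02 m/s and height (world z) of each of hook, hook_tip below 0.006 m and angle between hook's own z axis and vertical below 0.15 rad and horizontal distance between hook_tip and ring above 0.035 m); the robot touches nothing.
It fails at once if the hook presses on the tray or its cover with over 20 N (contact force between hook and tray above 20 N).
It fails at once if the hook presses on the washer with over 15 N (contact force between hook and ring above 15 N).
It fails at once if the gripper touches the washer (contact force between any of the fingers, the arm and ring above 0.3 N).
It fails at once if the cup or the ball bearing is moved by over 15 mm (distance of any of cup, bearing from where it was at the start of the episode above 0.015 m).
It also fails if it takes over 72 s, if anything falls off the work surface, if the arm or the gripper's body presses on something with over 40 N, if the wrist force passes 120 N, or if a joint passes its speed limit or range.

## Working session

There is one attempt and no reset: what is moved stays moved. The work goes in short steps, Python scripts to look and compute and a shell command to move; the robot and the scene stay as the last step left them, time stands still between calls to the robot, and variables do not carry over. Pictures are saved under pics/ and viewed, at most 13 in all, crops included, and the job is handed in when it is done.

```bash
mkdir -p pics; ls
cat > h.py <<'E'
import numpy as np, cv2
from station import arm, optics
def snap(n):
    s=arm.observe(); p=optics.snapshot(n)
    if n=="wrist":
        T=np.eye(4);T[:3,:3]=s["ee_rot"];T[:3,3]=s["tool_pos"];p["W"]=T@np.array(p["T_tool_cam"])
    else: p["W"]=np.array(p["pose"])
    return p
def save(p,f): cv2.imwrite("pics/"+f,cv2.cvtColor(p["frame"],cv2.COLOR_RGB2BGR))
def tw(p,x): return (p["W"]@np.append(x,1))[:3]
def ray(p,u,v,z):
    d=p["W"][:3,:3]@np.linalg.solve(np.array(p["intrinsics"]),[u,v,1.]);c=p["W"][:3,3]
    return c+d*(z-c[2])/d[2]
def px(p,x):
    q=np.linalg.inv(p["W"])@np.append(x,1);q=np.array(p["intrinsics"])@q[:3];return q[:2]/q[2]
E
python3 - <<'E'
from h import *
np.set_printoptions(precision=4,suppress=True)
s=arm.observe();print(s["tool_pos"],s["ee_rot"],s["width"],s["ft_force"])
for n in("top","scene"):
    p=snap(n);save(p,n+"0.png")
    print(n,p["W"][:3,3],np.array(p["intrinsics"])[0])
    for q in("tray","ring","hook","hook_tip","cup","bearing"):
        for f in(optics.boxes_of,optics.spot_point):
            print(q,f.__name__,[(round(d["p"],2),tw(p,d["xyz"]).round(4).tolist(),px(p,tw(p,d["xyz"])).round().tolist()) for d in f(q,p)[:5]])
E
```

```text
pics
[0.2141 0.6132 0.2412] [[-0.9442  0.3295 -0.0005]
 [ 0.3295  0.9442 -0.0018]
 [-0.0001 -0.0019 -1.    ]] 0.08543745930621903 [ 0.0018 -0.3796  0.2472]
top [0.3463 0.0941 1.0439] [412.2568   0.     281.8662]
tray call [(0.75, [0.623, 0.0214, 0.0132], [305.0, 171.0])]
tray call []
ring call []
ring call [(0.25, [0.5275, 0.3332, -0.0014], [183.0, 205.0])]
hook call [(0.7, [0.3617, 0.1723, 0.0402], [241.0, 272.0]), (0.56, [0.4426, 0.3038, 0.0391], [189.0, 237.0]), (0.51, [0.4547, -0.1039, 0.0412], [356.0, 236.0])]
hook call [(0.67, [0.4386, 0.3026, 0.0025], [192.0, 240.0]), (0.59, [0.3511, 0.1722, -0.0013], [243.0, 276.0]), (0.54, [0.4514, -0.0973, 0.0007], [350.0, 239.0])]
hook_tip call [(0.8, [0.3627, 0.1744, 0.0383], [241.0, 271.0]), (0.69, [0.4546, -0.1004, 0.0437], [355.0, 236.0]), (0.53, [0.4452, 0.302, 0.0342], [190.0, 236.0])]
hook_tip call [(0.67, [0.4604, -0.1852, -0.0001], [385.0, 236.0]), (0.48, [0.5285, 0.3343, -0.0011], [182.0, 204.0])]
cup call [(0.32, [0.4427, 0.3033, 0.039], [189.0, 237.0])]
cup call [(0.85, [0.6062, -0.2003, -0.0011], [389.0, 181.0])]
bearing call 
[... 377 characters left out ...]
0]), (0.78, [0.3533, 0.1711, 0.021], [200.0, 215.0]), (0.67, [0.4543, -0.1103, 0.0246], [301.0, 286.0])]
hook call [(0.89, [0.4552, -0.0907, -0.0017], [296.0, 287.0]), (0.64, [0.3491, 0.1784, -0.0059], [199.0, 222.0]), (0.62, [0.4434, 0.3091, 0.0031], [217.0, 176.0])]
hook_tip call [(0.9, [0.4491, -0.1022, 0.0249], [296.0, 284.0]), (0.79, [0.4446, 0.3045, 0.0243], [217.0, 170.0]), (0.77, [0.3563, 0.1669, 0.0233], [202.0, 215.0])]
hook_tip call [(0.57, [0.4395, 0.1528, -0.001], [240.0, 215.0]), (0.56, [0.4612, -0.1803, -0.0006], [321.0, 319.0])]
cup call []
cup call []
bearing call [(0.68, [0.603, 0.1423, 0.0108], [306.0, 193.0])]
bearing call [(0.78, [0.6022, 0.1511, 0.003], [304.0, 194.0])]
```

Run:
```python
import cv2
a=cv2.imread("pics/top0.png")[120:300,150:420];cv2.imwrite("pics/top0c.png",cv2.resize(a,None,fx=2.9,fy=2.9,interpolation=cv2.INTER_CUBIC))
```

```text
(no output)
```

View pics/top0c.png

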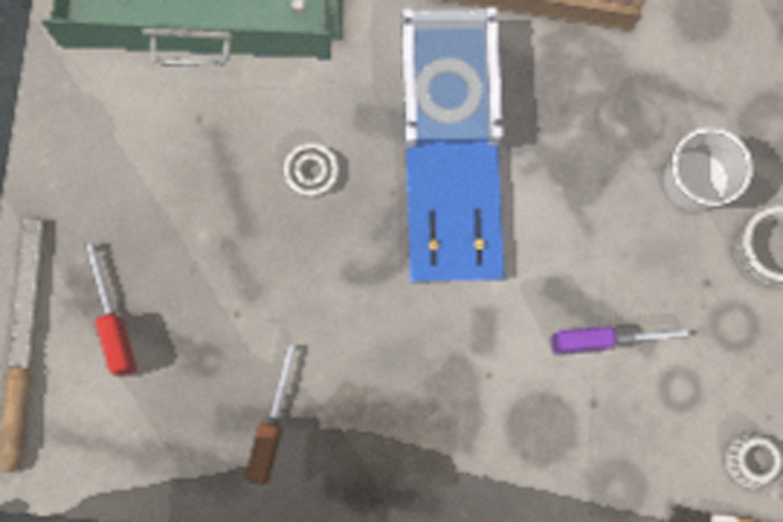

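View pics/scene0.png

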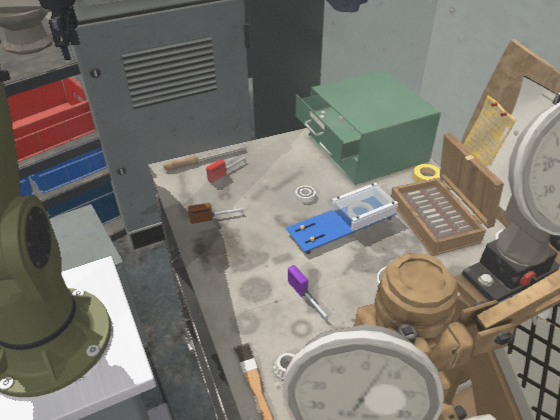

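Top view: the red hook is at crop (115,345) with its tip at (95,245). Brown and purple hooks are decoys. The tray is at (455,150), with the washer at (448,90) under the cover and the pegs at about (433,245) and (480,245). The nets agree with this: hook origin about (0.443,0.303), tip about (0.528,0.334), yaw about 20°. I'll move above it next.

```bash
python3 -m crank '0 0 0 -4.55 -3.1 0.55 0.3;0 0 0 -4.55 -3.1 0.55 0.3;0 0 0 -4.55 -3.1 0.55 0.3;0 0 0 -4.55 -3.1 0.55 0.3;0 0 0 -4.55 -3.1 0.55 0.3;0 0 0 -4.55 -3.1 0.55 0.3;0 0 0 -4.55 -3.1 0.55 0.3;0 0 -0.17 0 0 0 0.3;0 0 -0.17 0 0 0 0.3;0 0 -0.17 0 0 0 0.3;0 0 -0.17 0 0 0 0.3;0 0 0 0 0 0 0.3' 40
python3 - <<'E'
from h import *
np.set_printoptions(precision=4,suppress=True)
s=arm.observe();print(s["time_s"],s["tool_pos"],s["ee_rot"],s["width"],s["ft_force"])
p=snap("wrist");save(p,"w1.png")
for q in("hook","hook_tip"):
  for f in(optics.boxes_of,optics.spot_point):
    print(q,[(round(d["p"],2),tw(p,d["xyz"]).round(4).tolist(),px(p,tw(p,d["xyz"])).round().tolist()) for d in f(q,p)[:5]])
E
```

```text
time_s: 2.8
tool_pos: [0.4435, 0.3039, 0.2039]
ee_rot: [[-0.942, -0.336, 0.0], [-0.336, 0.942, 0.0], [-0.0, 0.0, -1.0]]
ft_force: [-0.8, -0.1, -1.0]
width: 0.06
gripper_force: 0.0
2.8 [0.4435 0.3039 0.2039] [[-0.942  -0.3357  0.0002]
 [-0.3357  0.942   0.0002]
 [-0.0002  0.0001 -1.    ]] 0.05998885411479762 [-0.8202 -0.127  -0.9707]
hook [(0.89, [0.3619, 0.1794, 0.0401], [180.0, 65.0]), (0.67, [0.4489, 0.3084, 0.0469], [284.0, 204.0])]
hook [(0.84, [0.4481, 0.306, 0.0023], [282.0, 192.0]), (0.84, [0.3566, 0.1822, 0.0014], [197.0, 68.0])]
hook_tip [(0.93, [0.4453, 0.3078, 0.0438], [285.0, 200.0]), (0.71, [0.36, 0.1795, 0.0339], [183.0, 64.0])]
hook_tip [(0.97, [0.5313, 0.3357, 0.0073], [282.0, 266.0]), (0.79, [0.4438, 0.159, -0.0011], [155.0, 143.0])]
```

View pics/w1.png

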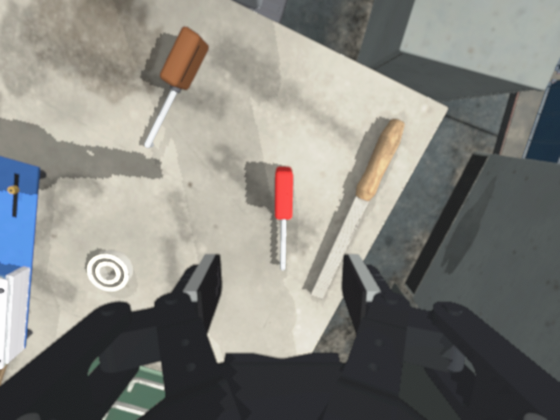

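The hook is centred, with its block at (284,192) and tip at (283,268). I'll refine the pose from the red pixels and the rod.

Run:
```python
from h import *
np.set_printoptions(precision=4,suppress=True)
p=snap("wrist");f=p["frame"].astype(int)
m=((f[...,0]>200)&(f[...,1]<60)).astype(np.uint8);m[:, :240]=0;m[:,330:]=0
v,u=np.nonzero(m);print(len(u),u.min(),u.max(),v.min(),v.max())
pts=np.array([ray(p,a,b,.042)[:2] for a,b in zip(u,v)]).astype(np.float32)
r=cv2.minAreaRect(pts*1000);print(r)
print("mean",pts.mean(0))
# rod: bright column below the block
for b in range(v.max()+3,274,4):
    row=f[b,270:298].sum(1); print(b,row[8:20].tolist(),f[b,282].tolist())
for (a,b,z) in((283.5,226,.014),(283,266,.014)):print(ray(p,a,b,z))
```

```text
48 276 289 171 214
((440.32208251953125, 297.66400146484375), (45.14686965942383, 10.945932388305664), 3.268552303314209)
mean [0.4395 0.2977]
217 [388, 394, 396, 397, 401, 407, 405, 405, 403, 406, 406, 411] [249, 78, 74]
221 [480, 463, 461, 532, 661, 720, 737, 688, 547, 469, 463, 471] [219, 221, 221]
225 [527, 503, 492, 559, 674, 728, 739, 698, 554, 461, 451, 459] [223, 225, 226]
229 [501, 508, 489, 558, 674, 725, 735, 695, 567, 482, 469, 475] [223, 225, 226]
233 [499, 510, 504, 571, 677, 727, 741, 720, 621, 529, 505, 499] [224, 226, 227]
237 [550, 543, 516, 578, 681, 725, 724, 669, 546, 484, 475, 477] [225, 228, 228]
241 [528, 548, 551, 627, 701, 729, 724, 664, 541, 487, 483, 482] [232, 234, 235]
245 [553, 561, 570, 657, 722, 745, 736, 675, 572, 528, 522, 520] [239, 241, 242]
249 [532, 549, 569, 661, 724, 745, 735, 675, 569, 531, 532, 536] [240, 242, 242]
253 [517, 536, 566, 665, 728, 744, 731, 662, 560, 539, 551, 564] [241, 243, 244]
257 [550, 536, 563, 668, 729, 745, 727, 655, 572, 580, 597, 615] [242, 243, 244]
261 [391, 446, 536, 667, 728, 741, 723, 655, 595, 606, 620, 620] [241, 243, 244]
265 [517, 521, 562, 674, 734, 747, 724, 644, 572, 585, 608, 621] [243, 245, 246]
269 [576, 566, 573, 638, 690, 694, 665, 589, 567, 593, 617, 630] [229, 230, 231]
273 [590, 590, 584, 576, 572, 571, 569, 573, 588, 610, 622, 623] [199, 194, 179]
[0.481  0.3192 0.014 ]
[0.5272 0.3352 0.014 ]
```

Run:
```python
from h import *
np.set_printoptions(precision=4,suppress=True)
p=snap("wrist");f=p["frame"].astype(int);print(p["W"])
print([tuple(x) for x in f[195,270:298,:2]]);print([(v,*f[v,284,:2]) for v in list(range(162,178))+list(range(208,224))])
C=[]
for v in range(221,266):
    w=np.clip(f[v,276:292].sum(1)-580,0,None);c=(w*np.arange(276,292)).sum()/w.sum();C.append(ray(p,c,v,.0145)[:2])
C=np.array(C);d=cv2.fitLine(C.astype(np.float32),cv2.DIST_HUBER,0,1e-4,1e-4).ravel();print(d,np.degrees(np.arctan2(d[1],d[0])))
```

```text
[[-0.3369  0.904   0.2634  0.3771]
 [ 0.9416  0.3237  0.0932  0.2799]
 [-0.001   0.2794 -0.9602  0.3359]
 [ 0.      0.      0.      1.    ]]
[(np.int64(106), np.int64(104)), (np.int64(114), np.int64(112)), (np.int64(120), np.int64(118)), (np.int64(121), np.int64(114)), (np.int64(134), np.int64(94)), (np.int64(171), np.int64(67)), (np.int64(212), np.int64(58)), (np.int64(235), np.int64(68)), (np.int64(246), np.int64(75)), (np.int64(250), np.int64(78)), (np.int64(250), np.int64(80)), (np.int64(251), np.int64(80)), (np.int64(251), np.int64(80)), (np.int64(251), np.int64(80)), (np.int64(251), np.int64(81)), (np.int64(251), np.int64(81)), (np.int64(251), np.int64(82)), (np.int64(251), np.int64(81)), (np.int64(252), np.int64(82)), (np.int64(252), np.int64(81)), (np.int64(252), np.int64(80)), (np.int64(248), np.int64(84)), (np.int64(230), np.int64(115)), (np.int64(199), np.int64(161)), (np.int64(197), np.int64(192)), (np.int64(208), np.int64(204)), (np.int64(215), np.int64(210)), (np.int64(218), np.int64(212))]
[(162, np.int64(224), np.int64(222)), (163, np.int64(225), np.int64(222)), (164,
[... 423 characters left out ...]
(80)), (176, np.int64(251), np.int64(82)), (177, np.int64(251), np.int64(82)), (208, np.int64(252), np.int64(82)), (209, np.int64(252), np.int64(82)), (210, np.int64(252), np.int64(83)), (211, np.int64(252), np.int64(81)), (212, np.int64(252), np.int64(82)), (213, np.int64(252), np.int64(82)), (214, np.int64(252), np.int64(82)), (215, np.int64(252), np.int64(82)), (216, np.int64(252), np.int64(82)), (217, np.int64(249), np.int64(79)), (218, np.int64(241), np.int64(100)), (219, np.int64(230), np.int64(161)), (220, np.int64(233), np.int64(226)), (221, np.int64(242), np.int64(244)), (222, np.int64(246), np.int64(247)), (223, np.int64(246), np.int64(247))]
[0.9393 0.3431 0.4925 0.3235] 20.066631
```

Run:
```python
from h import *
np.set_printoptions(precision=4,suppress=True)
p=snap("wrist")
a=ray(p,284,171,.042);b=ray(p,284,218.6,.042);l=ray(p,275.5,195,.042);r=ray(p,292.5,195,.042)
print(a,b,np.linalg.norm(a-b),l,r,np.linalg.norm(l-r),(a+b)/2,(l+r)/2)
y=np.radians(20.07);d=np.array([np.cos(y),np.sin(y)])
end=ray(p,283,270,.006);print("rod end",end)
o=((l+r)/2)[:2]*.5+((a+b)/2)[:2]*.5
print(o,"end along",(end[:2]-o)@d, "lat",(end[:2]-o)@[-d[1],d[0]])
s=arm.observe();D=np.append(o,.022)-s["tool_pos"];print(s["tool_pos"],np.array(s["ee_rot"]).T@D*100)
# tray from top cam
t=snap("top");save(t,"t2.png")
```

```text
[0.4191 0.2973 0.042 ] [0.4644 0.3137 0.042 ] 0.048145888547343405 [0.4442 0.2975 0.042 ] [0.4386 0.3133 0.042 ] 0.016758485542119162 [0.4417 0.3055 0.042 ] [0.4414 0.3054 0.042 ]
rod end [0.5358 0.3385 0.006 ]
[0.4416 0.3054] end along 0.09987370441636331 lat -0.001320598815918042
[0.4434 0.3039 0.2038] [ 0.1273  0.2042 18.1844]
```

```bash
python3 -m crank '0 0 -0.008 0.05 0.2 4 0.3;0 0 0 0 0 5 0.3;0 0 0 0 0 5 0.3;0 0 0 0 0 3 0.3;0 0 0 0 0 1.2 0.3;0 0 0 0 0 0 0.3;0 0 0 0 0 0 0.8;0 0 0 0 0 0 0.9;0 0 0 0 0 0 0.9;0 0 0 0 0 0 0.9;0 0 0 0 0 0 0.9;0 0 0 0 0 0 0.9' 60
python3 -c "
from station import arm;print(arm.tip_reach)"
```

```text
time_s: 4.75
tool_pos: [0.4433, 0.3063, 0.0233]
ee_rot: [[-0.939, -0.345, 0.002], [-0.345, 0.939, 0.002], [-0.002, 0.001, -1.0]]
ft_force: [-0.5, 0.2, 7.1]
width: 0.0168
gripper_force: 59.2
0.011
```

Run:
```python
import cv2
a=cv2.imread("pics/t2.png")[115:225,280:335];cv2.imwrite("pics/t2c.png",cv2.resize(a,None,fx=5.4,fy=5.4,interpolation=cv2.INTER_CUBIC))
```

```text
(no output)
```

View pics/t2c.png

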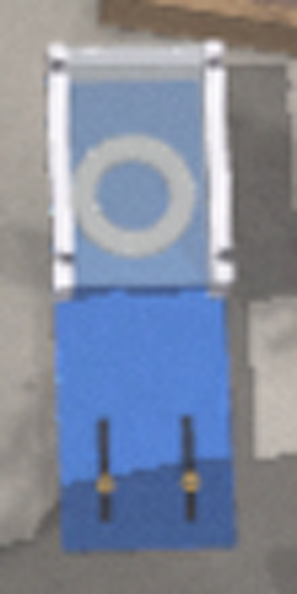

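The hook is gripped (width 16.8 mm). In the crop, the apron's front corners are at (62,550) and (235,546), the cover's front edge is at about y=291, the pegs are at (105,484) and (190,482), and the ring is at (134,195).

```bash
python3 - <<'E'
from h import *
np.set_printoptions(precision=4,suppress=True)
t=snap("top")
R=lambda a,b,z:ray(t,280+(a+.5)/5.4-.5,115+(b+.5)/5.4-.5,z)[:2]
z=.014
fl,fr=R(62,550,z),R(235,546,z);cl,cr=R(55,292,z),R(230,292,z)
pl,pr=R(105,484,z+.0065),R(190,482,z+.0065);rg=R(134,195,z+.007)
print(fl,fr,np.linalg.norm(fl-fr));print(cl,cr);print("pegs",pl,pr,np.linalg.norm(pl-pr));print("ring",rg)
m=(fl+fr)/2;c=(pl+pr)/2
for d in((fl-fr),(pl-pr)):print(np.degrees(np.arctan2(d[1],d[0]))-90)
d=cl-fl;print(np.degrees(np.arctan2(d[1],d[0])),np.linalg.norm(d));d=cr-fr;print(np.degrees(np.arctan2(d[1],d[0])),np.linalg.norm(d))
d=rg-c;print("pegs->ring",np.degrees(np.arctan2(d[1],d[0])),np.linalg.norm(d));print("front mid",m,"peg mid",c)
E
python3 -m crank '0 0 0 0 0 -1 0.9;0 0 0 0 0 -4 0.9;0 0 0 0 0 -5 0.9;0 0 0 0 0 0 0.9;0 0 0 0 0 0 0.9;0 0 0 0 0 0 0.9'
```

```text
[0.5026 0.055 ] [ 0.5066 -0.0261] 0.08116819052522574
[0.6272 0.0608] [ 0.6296 -0.0231]
pegs [0.5333 0.0357] [ 0.5354 -0.0041] 0.039847892355511436
ring [0.6744 0.0241]
2.857522548470399
2.921160983448118
2.657606691006098 0.1247078840369487
1.4086935411195698 0.12298140164190548
pegs->ring 3.3767648972673063 0.1402686027540051
front mid [0.5046 0.0144] peg mid [0.5344 0.0158]
time_s: 5.55
tool_pos: [0.4412, 0.3048, 0.1202]
ee_rot: [[-0.939, -0.345, -0.003], [-0.345, 0.939, -0.002], [0.003, -0.001, -1.0]]
ft_force: [-0.7, -0.4, -2.0]
width: 0.0173
gripper_force: 58.5
```

```bash
python3 -m crank '0 0 0 0.9 -5.87 0 0.9;0 0 0 0.9 -5.87 0 0.9;0 0 0 0.9 -5.87 0 0.9;0 0 0 0.9 -5.87 0 0.9;0 0 0 0.9 -5.87 0 0.9;0 0 0.1525 0 0 0 0.9;0 0 0.1525 0 0 0 0.9;0 0 0 0 0 0 0.9;0 0 0 0 0 0 0.9'
python3 - <<'E'
from h import *
np.set_printoptions(precision=4,suppress=True)
s=arm.observe();print(s["tool_pos"],s["ee_rot"],s["ft_force"],s["moment"])
p=snap("wrist");save(p,"w2.png");np.savez("w2.npz",f=p["frame"],W=p["W"],K=p["intrinsics"])
for q in("hook_tip","ring","tray"):
    print(q,[(round(d["p"],2),tw(p,d["xyz"]).round(4).tolist(),px(p,tw(p,d["xyz"])).round().tolist()) for d in optics.spot_point(q,p)[:5]])
a=p["frame"][:,:,::-1];cv2.imwrite("pics/w2b.png",cv2.resize(a,(800,600),interpolation=cv2.INTER_CUBIC))
E
```

```text
time_s: 6.68
tool_pos: [0.5008, 0.0147, 0.1211]
ee_rot: [[-0.999, -0.05, -0.001], [-0.05, 0.999, -0.0], [0.001, -0.0, -1.0]]
ft_force: [-0.8, 0.3, -1.5]
width: 0.0169
gripper_force: 58.7
[0.5008 0.0147 0.1211] [[-0.9987 -0.0501 -0.0013]
 [-0.0501  0.9987 -0.0003]
 [ 0.0013 -0.0003 -1.    ]] [-0.8187  0.3151 -1.503 ] [-0.0096 -0.042  -0.0084]
hook_tip [(0.87, [0.444, 0.1587, -0.0021], [461.0, 149.0]), (0.57, [0.4664, -0.1885, 0.0049], [32.0, 156.0])]
ring []
tray [(0.63, [0.6306, 0.0183, 0.0158], [279.0, 347.0])]
```

View pics/w2b.png

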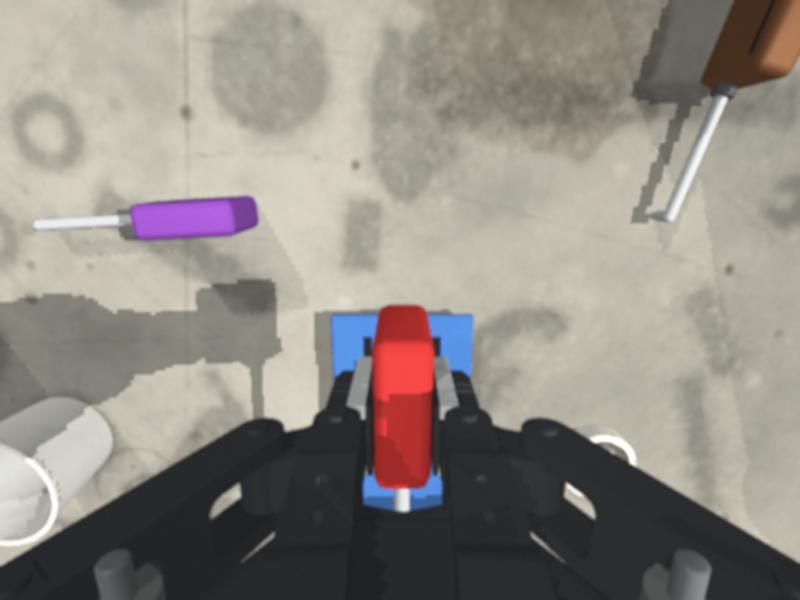

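The view shows the block square between the fingers, above the apron, whose front corners are at about (331,314) and (473,314). Next I'll check the tip and the tray corners from the other cameras.

Run:
```python
from h import *
np.set_printoptions(precision=4,suppress=True)
d=np.load("w2.npz");p={"W":d["W"],"intrinsics":d["K"]}
for z in(.010,.018):
    a,b=ray(p,231.7,219.8,z),ray(p,331.1,219.8,z);print(z,a,b,np.linalg.norm(a-b))
ims=[]
for n in("top","scene"):
    p=snap(n)
    for q in("hook_tip","hook","tray"):
        print(n,q,[(round(d["p"],2),tw(p,d["xyz"]).round(4).tolist(),px(p,tw(p,d["xyz"])).round().tolist()) for d in optics.spot_point(q,p)[:5]])
    e=px(p,[.593,.019,.098]);print("expected tip",e);u,v=e.astype(int)
    c=p["frame"][v-50:v+50,u-65:u+65,::-1];ims.append(cv2.resize(c,(780,600) if 0 else (650,500),interpolation=cv2.INTER_CUBIC)[:300 if 0 else 500])
cv2.imwrite("pics/c3.png",cv2.resize(np.hstack(ims),(800,308)))
cv2.imwrite("pics/c3s.png",ims[1])
```

```text
0.01 [ 0.5108 -0.0267  0.01  ] [0.5066 0.0562 0.01  ] 0.08300977992825592
0.018 [ 0.5082 -0.0255  0.018 ] [0.5041 0.0547 0.018 ] 0.08028011056878807
top hook_tip [(0.8, [0.4411, 0.1588, -0.0081], [250.0, 241.0]), (0.49, [0.4627, -0.1862, 0.001], [385.0, 235.0])]
top hook [(0.64, [0.3531, 0.1726, -0.0005], [242.0, 275.0]), (0.16, [0.6013, 0.1434, -0.0016], [258.0, 179.0])]
top tray [(0.86, [0.6239, 0.018, 0.0097], [306.0, 171.0])]
expected tip [308.4504 173.7933]
scene hook_tip [(0.89, [0.5899, 0.0242, 0.0997], [329.0, 195.0]), (0.89, [0.4638, -0.1824, -0.0024], [323.0, 320.0]), (0.86, [0.4402, 0.1538, 0.0017], [240.0, 214.0])]
scene hook [(0.97, [0.3502, 0.1774, -0.0016], [199.0, 221.0]), (0.77, [0.4983, 0.0177, 0.1017], [291.0, 209.0]), (0.77, [0.4546, -0.0916, 0.0006], [296.0, 287.0])]
scene tray [(0.55, [0.6239, 0.0232, 0.0152], [340.0, 220.0])]
expected tip [331.4482 196.2602]
```

View pics/c3.png

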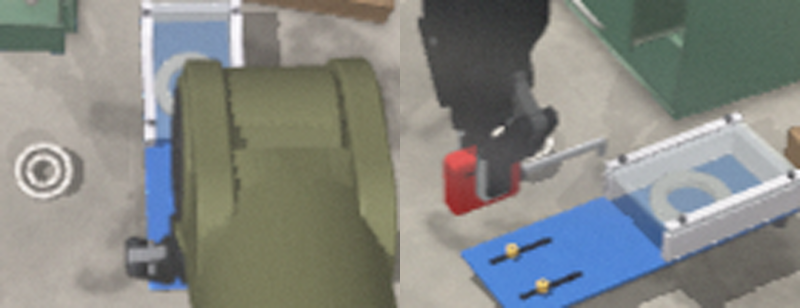

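Scene view: the hook is level in the gripper, the ring is visible under the cover, and the pegs are on the apron. Everything agrees with a tray yaw of about 2.8°. Next I'll back off 2.5 cm and come down so that only the tip can touch the apron floor.

```bash
python3 -m crank '0 0 0 2.5 0 3 0.9;0 0 0 0 0 3 0.9;0 0 0 0 0 1.5 0.9;0 0 0 0 0 0 0.9;0 0 0 0 0 0 0.9'; for i in 1; do python3 -m crank '0 0 0 0 0 0.1 0.9;0 0 0 0 0 0 0.9'; python3 -m crank '0 0 0 0 0 0.1 0.9;0 0 0 0 0 0 0.9'; python3 -m crank '0 0 0 0 0 0.1 0.9;0 0 0 0 0 0 0.9';done
```

```text
time_s: 7.9
tool_pos: [0.4775, 0.0135, 0.0478]
ee_rot: [[-0.999, -0.047, 0.002], [-0.047, 0.999, 0.0], [-0.002, 0.0, -1.0]]
ft_force: [0.1, -0.6, -1.2]
width: 0.0172
gripper_force: 58.7
time_s: 8.15
tool_pos: [0.4768, 0.0135, 0.0464]
ee_rot: [[-0.999, -0.047, 0.001], [-0.047, 0.999, 0.0], [-0.001, 0.0, -1.0]]
ft_force: [0.7, 0.3, -2.4]
width: 0.017
gripper_force: 58.7
time_s: 8.4
tool_pos: [0.4763, 0.0134, 0.0449]
ee_rot: [[-0.999, -0.047, 0.0], [-0.047, 0.999, 0.0], [-0.0, 0.0, -1.0]]
ft_force: [0.4, -0.4, -0.2]
width: 0.0171
gripper_force: 58.7
time_s: 8.65
tool_pos: [0.4762, 0.0134, 0.0437]
ee_rot: [[-0.999, -0.047, -0.0], [-0.047, 0.999, 0.0], [0.0, 0.0, -1.0]]
ft_force: [-0.7, 0.0, -1.4]
width: 0.0173
gripper_force: 58.7
```

```bash
python3 -m crank '0 0 0 0 0 0.2 0.9;0 0 0 0 0 0 0.9;0 0 0 0 0 0 0.9'|sed -n '2p;4p'; python3 -m crank '0 0 0 0 0 0.1 0.9;0 0 0 0 0 0 0.9'|sed -n '2p;4p'; python3 -m crank '0 0 0 0 0 0.1 0.9;0 0 0 0 0 0 0.9'|sed -n '2p;4p'
```

```text
tool_pos: [0.4763, 0.0134, 0.0418]
ft_force: [0.4, 0.8, -1.0]
tool_pos: [0.4763, 0.0134, 0.0408]
ft_force: [-0.3, -0.2, -1.4]
tool_pos: [0.4763, 0.0134, 0.0397]
ft_force: [-0.6, -0.6, -0.3]
```

```bash
for i in 1; do python3 -m crank '0 0 0 0 0 0.1 0.9;0 0 0 0 0 0 0.9'|sed -n '2p;4p'; python3 -m crank '0 0 0 0 0 0.1 0.9;0 0 0 0 0 0 0.9'|sed -n '2p;4p'; python3 -m crank '0 0 0 0 0 0.1 0.9;0 0 0 0 0 0 0.9'|sed -n '2p;4p';done
```

```text
tool_pos: [0.4765, 0.0134, 0.0389]
ft_force: [-0.9, 0.2, 0.6]
tool_pos: [0.4765, 0.0134, 0.0382]
ft_force: [-2.3, 0.5, 3.8]
tool_pos: [0.4773, 0.0135, 0.0374]
ft_force: [-0.8, 0.4, 3.7]
```

```bash
python3 -m crank '0 0 0 0 0 0 0.9;0 0 0 0 0 0 0.9' 110|sed -n '2p;4p'
python3 - <<'E'
from h import *
print(arm.observe()["moment"])
E
for i in 1; do python3 -m crank '0 0 0 0 0 -0.05 0.9;0 0 0 0 0 0 0.9'|sed -n '2p;4p'; python3 -m crank '0 0 0 0 0 -0.05 0.9;0 0 0 0 0 0 0.9'|sed -n '2p;4p'; python3 -m crank '0 0 0 0 0 -0.05 0.9;0 0 0 0 0 0 0.9'|sed -n '2p;4p'; python3 -m crank '0 0 0 0 0 -0.05 0.9;0 0 0 0 0 0 0.9'|sed -n '2p;4p';done
python3 - <<'E'
from h import *
print(arm.observe()["moment"])
E
```

```text
tool_pos: [0.4772, 0.0135, 0.0373]
ft_force: [-1.2, 0.4, 5.1]
[ 0.05688738 -0.54199772  0.04334111]
tool_pos: [0.4772, 0.0135, 0.0376]
ft_force: [1.8, -0.4, 3.3]
tool_pos: [0.4763, 0.0134, 0.0378]
ft_force: [2.3, 1.3, 3.8]
tool_pos: [0.4758, 0.0134, 0.0381]
ft_force: [0.9, -0.3, 2.1]
tool_pos: [0.4755, 0.0133, 0.0384]
ft_force: [1.0, 0.4, 1.4]
[-0.01197619 -0.29738168 -0.0199191 ]
```

```bash
cat > m.py <<'E'
from station import arm
s=arm.observe();print([round(x,4) for x in s["tool_pos"]],[round(x,1) for x in s["ft_force"]],"M",[round(x,3) for x in s["moment"]],"tilt",[round(s["ee_rot"][i][2],4) for i in (0,1)],"yaw",round(s["ee_rot"][1][0],4),round(s["time_s"],2))
E
python3 -m crank '0 0 0 0 0 -0.05 0.9;0 0 0 0 0 0 0.9'>/dev/null;python3 m.py;python3 -m crank '0 0 0 0 0 -0.05 0.9;0 0 0 0 0 0 0.9'>/dev/null;python3 m.py;python3 -m crank '0 0 0 0 0 -0.05 0.9;0 0 0 0 0 0 0.9'>/dev/null;python3 m.py;python3 -m crank '0 0 0 0 0 -0.05 0.9;0 0 0 0 0 0 0.9'>/dev/null;python3 m.py
```

```text
[np.float64(0.4755), np.float64(0.0133), np.float64(0.0389)] [np.float64(0.4), np.float64(0.1), np.float64(-0.8)] M [np.float64(-0.017), np.float64(-0.054), np.float64(-0.024)] tilt [np.float64(-0.0018), np.float64(-0.0001)] yaw -0.0472 11.78
[np.float64(0.476), np.float64(0.0134), np.float64(0.0396)] [np.float64(0.5), np.float64(-0.5), np.float64(-1.3)] M [np.float64(0.065), np.float64(0.031), np.float64(-0.013)] tilt [np.float64(-0.0007), np.float64(-0.0001)] yaw -0.0472 12.03
[np.float64(0.4763), np.float64(0.0134), np.float64(0.0403)] [np.float64(0.3), np.float64(0.4), np.float64(-1.0)] M [np.float64(-0.02), np.float64(-0.035), np.float64(0.017)] tilt [np.float64(0.0), np.float64(0.0001)] yaw -0.0472 12.28
[np.float64(0.4764), np.float64(0.0134), np.float64(0.0409)] [np.float64(0.1), np.float64(-0.0), np.float64(-1.1)] M [np.float64(0.065), np.float64(-0.024), np.float64(0.02)] tilt [np.float64(0.0002), np.float64(0.0001)] yaw -0.0473 12.53
```

```bash
python3 -m crank '0 0 0 0 0.1 -0.57 0.9;0 0 0 -2.3 0 0 0.9;0 0 0 -2.2 0 0 0.9;0 0 0 0 0 0 0.9;0 0 0 0 0 0 0.9;0 0 0 0 0 0 0.9'>/dev/null;python3 m.py;python3 -m crank '0 0 0 0 0 0 0.9'>/dev/null;python3 m.py
```

```text
[np.float64(0.5203), np.float64(0.0165), np.float64(0.0464)] [np.float64(-0.0), np.float64(0.6), np.float64(-1.1)] M [np.float64(0.018), np.float64(0.002), np.float64(0.011)] tilt [np.float64(-0.0009), np.float64(0.0002)] yaw -0.0471 13.28
[np.float64(0.5207), np.float64(0.0166), np.float64(0.0466)] [np.float64(0.6), np.float64(-0.5), np.float64(-1.4)] M [np.float64(0.029), np.float64(0.033), np.float64(0.016)] tilt [np.float64(-0.0002), np.float64(0.0003)] yaw -0.0472 13.4
```

```bash
python3 -m crank '0 0 0 -0.3 0 0 0.9;0 0 0 -0.3 0 0 0.9;0 0 0 -0.2 0 0 0.9;0 0 0 0 0 0 0.9'>/dev/null;python3 m.py;python3 -m crank '0 0 0 -0.2 0 0 0.9;0 0 0 -0.2 0 0 0.9;0 0 0 -0.2 0 0 0.9;0 0 0 0 0 0 0.9'>/dev/null;python3 m.py;python3 -m crank '0 0 0 -0.2 0 0 0.9;0 0 0 -0.2 0 0 0.9;0 0 0 0 0 0 0.9'>/dev/null;python3 m.py
```

```text
[np.float64(0.5294), np.float64(0.0169), np.float64(0.0465)] [np.float64(-0.1), np.float64(-0.3), np.float64(-1.1)] M [np.float64(-0.005), np.float64(0.039), np.float64(0.007)] tilt [np.float64(0.0001), np.float64(-0.0001)] yaw -0.0472 13.9
[np.float64(0.5354), np.float64(0.0172), np.float64(0.0466)] [np.float64(-0.4), np.float64(-0.2), np.float64(-1.2)] M [np.float64(-0.064), np.float64(-0.003), np.float64(-0.017)] tilt [np.float64(0.0002), np.float64(-0.0)] yaw -0.0472 14.4
[np.float64(0.5394), np.float64(0.0174), np.float64(0.0465)] [np.float64(0.7), np.float64(-1.1), np.float64(-1.8)] M [np.float64(0.069), np.float64(0.069), np.float64(-0.025)] tilt [np.float64(0.0002), np.float64(0.0)] yaw -0.0473 14.78
```

Run:
```python
from h import *
p=snap("scene");u,v=px(p,[.62,.02,.03]).astype(int)
c=p["frame"][v-40:v+35,u-55:u+45,::-1];cv2.imwrite("pics/s4.png",cv2.resize(c,(800,600),interpolation=cv2.INTER_CUBIC))
```

```text
(no output)
```

View pics/s4.png

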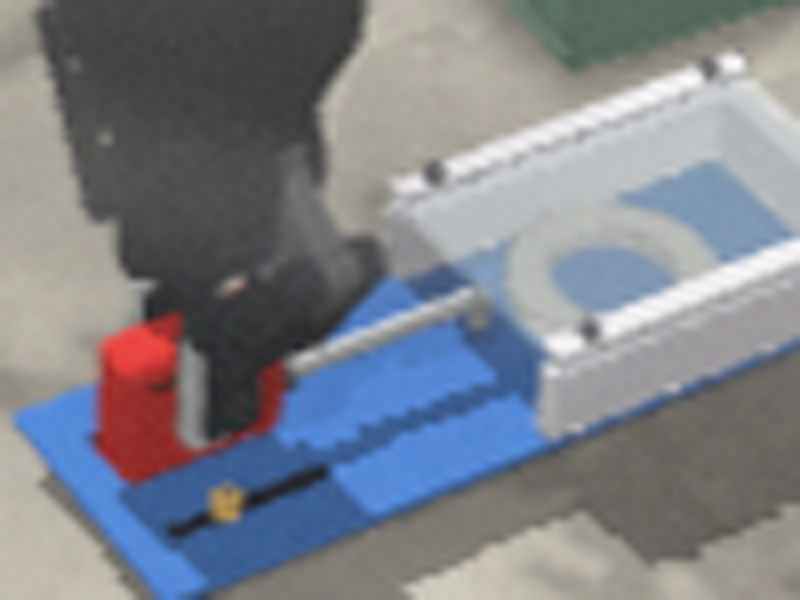

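The tip has entered just under the cover, lined up with the washer's hole. I'll keep going, checking forces as I go.

```bash
python3 -m crank '0 0 0 -0.2 0 0 0.9;0 0 0 -0.2 0 0 0.9;0 0 0 -0.2 0 0 0.9;0 0 0 0 0 0 0.9'>/dev/null;python3 m.py;python3 -m crank '0 0 0 -0.2 0 0 0.9;0 0 0 -0.2 0 0 0.9;0 0 0 0 0 0 0.9'>/dev/null;python3 m.py;python3 -m crank '0 0 0 -0.2 0 0 0.9;0 0 0 -0.2 0 0 0.9;0 0 0 0 0 0 0.9'>/dev/null;python3 m.py;python3 -m crank '0 0 0 -0.2 0 0 0.9;0 0 0 -0.2 0 0 0.9;0 0 0 0 0 0 0.9'>/dev/null;python3 m.py
```

```text
[np.float64(0.5454), np.float64(0.0177), np.float64(0.0465)] [np.float64(-0.6), np.float64(0.1), np.float64(-1.0)] M [np.float64(0.064), np.float64(-0.032), np.float64(-0.018)] tilt [np.float64(0.0001), np.float64(-0.0)] yaw -0.0472 15.32
[np.float64(0.5494), np.float64(0.0179), np.float64(0.0466)] [np.float64(0.2), np.float64(0.4), np.float64(-1.4)] M [np.float64(-0.035), np.float64(-0.001), np.float64(-0.055)] tilt [np.float64(0.0002), np.float64(0.0)] yaw -0.0472 15.7
[np.float64(0.5534), np.float64(0.0181), np.float64(0.0466)] [np.float64(-0.0), np.float64(0.2), np.float64(-1.4)] M [np.float64(-0.002), np.float64(0.084), np.float64(-0.022)] tilt [np.float64(0.0002), np.float64(0.0)] yaw -0.0472 16.07
[np.float64(0.5574), np.float64(0.0182), np.float64(0.0466)] [np.float64(0.4), np.float64(1.0), np.float64(-0.3)] M [np.float64(-0.017), np.float64(-0.007), np.float64(-0.007)] tilt [np.float64(0.0003), np.float64(0.0)] yaw -0.0472 16.45
```

```bash
python3 -m crank '0 0 0 -0.2 0 0 0.9;0 0 0 -0.2 0 0 0.9;0 0 0 -0.2 0 0 0.9;0 0 0 0 0 0 0.9'>/dev/null;python3 m.py;python3 -m crank '0 0 0 -0.2 0 0 0.9;0 0 0 -0.2 0 0 0.9;0 0 0 -0.2 0 0 0.9;0 0 0 0 0 0 0.9'>/dev/null;python3 m.py;python3 - <<'E'
from h import *
for n,z in(("scene",.03),):
    p=snap(n);u,v=px(p,[.64,.02,.03]).astype(int)
    c=p["frame"][v-35:v+40,u-55:u+45,::-1];cv2.imwrite("pics/s5.png",cv2.resize(c,(800,600),interpolation=cv2.INTER_CUBIC))
E
```

```text
[np.float64(0.5634), np.float64(0.0185), np.float64(0.0465)] [np.float64(-0.3), np.float64(-0.7), np.float64(-1.4)] M [np.float64(0.015), np.float64(0.018), np.float64(-0.025)] tilt [np.float64(0.0002), np.float64(0.0)] yaw -0.0472 16.95
[np.float64(0.5694), np.float64(0.0188), np.float64(0.0465)] [np.float64(0.7), np.float64(0.3), np.float64(-1.2)] M [np.float64(-0.004), np.float64(0.056), np.float64(0.011)] tilt [np.float64(0.0002), np.float64(0.0)] yaw -0.0472 17.45
```

View pics/s5.png

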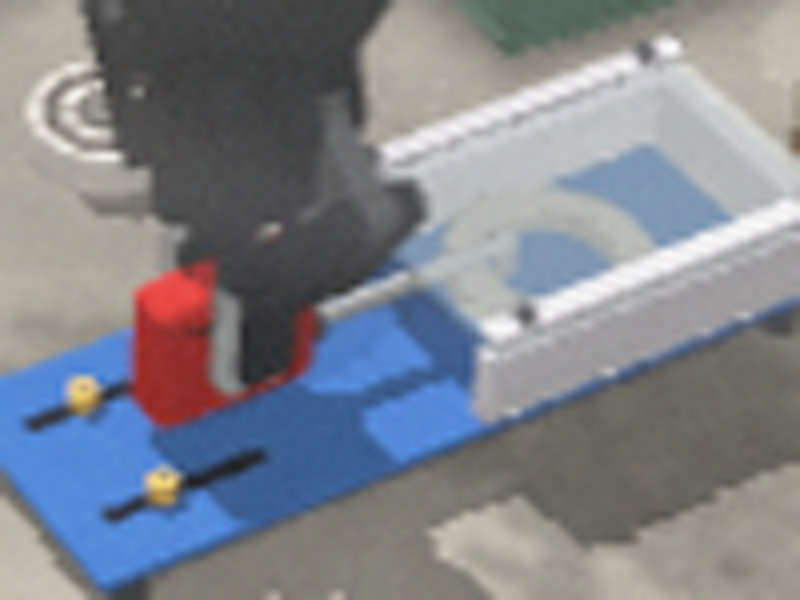

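The tip at (515,255) has passed over the near rim and is at the hole's near edge. I'll go on to the hole's middle and then descend.

```bash
python3 -m crank '0 0 0 -0.2 0 0 0.9;0 0 0 -0.2 0 0 0.9;0 0 0 -0.2 0 0 0.9;0 0 0 -0.2 0 0 0.9;0 0 0 -0.2 0 0 0.9;0 0 0 -0.2 0 0 0.9;0 0 0 0 0 0 0.9'>/dev/null;python3 m.py;python3 -m crank '0 0 0 0 0 0.1 0.9;0 0 0 0 0 0.1 0.9;0 0 0 0 0 0 0.9'>/dev/null;python3 m.py;python3 -m crank '0 0 0 0 0 0.1 0.9;0 0 0 0 0 0.1 0.9;0 0 0 0 0 0 0.9'>/dev/null;python3 m.py
```

```text
[np.float64(0.5814), np.float64(0.0193), np.float64(0.0465)] [np.float64(-0.2), np.float64(-0.2), np.float64(-1.2)] M [np.float64(-0.012), np.float64(0.005), np.float64(-0.012)] tilt [np.float64(0.0002), np.float64(0.0)] yaw -0.0471 18.38
[np.float64(0.581), np.float64(0.0194), np.float64(0.0444)] [np.float64(-1.2), np.float64(0.1), np.float64(-0.8)] M [np.float64(-0.054), np.float64(0.038), np.float64(0.012)] tilt [np.float64(-0.0002), np.float64(0.0001)] yaw -0.0472 18.75
[np.float64(0.5811), np.float64(0.0194), np.float64(0.0424)] [np.float64(-0.1), np.float64(-0.2), np.float64(-1.4)] M [np.float64(0.05), np.float64(0.037), np.float64(0.019)] tilt [np.float64(-0.0002), np.float64(0.0)] yaw -0.0472 19.12
```

```bash
python3 -m crank '0 0 0 0 0 0.1 0.9;0 0 0 0 0 0.1 0.9;0 0 0 0 0 0.05 0.9;0 0 0 0 0 0 0.9;0 0 0 0 0 0 0.9'>/dev/null;python3 m.py;python3 -m crank '0 0 0 0.2 0 0 0.9;0 0 0 0.2 0 0 0.9;0 0 0 0.2 0 0 0.9;0 0 0 0 0 0 0.9'>/dev/null;python3 m.py;python3 -m crank '0 0 0 0.2 0 0 0.9;0 0 0 0.2 0 0 0.9;0 0 0 0.2 0 0 0.9;0 0 0 0 0 0 0.9'>/dev/null;python3 m.py
python3 - <<'E'
from h import *
for n,z in(("scene",.03),):
    p=snap(n);u,v=px(p,[.64,.02,.03]).astype(int)
    c=p["frame"][v-35:v+40,u-55:u+45,::-1];cv2.imwrite("pics/s6.png",cv2.resize(c,(800,600),interpolation=cv2.INTER_CUBIC))
E
```

```text
[np.float64(0.5812), np.float64(0.0194), np.float64(0.0401)] [np.float64(-0.3), np.float64(0.9), np.float64(-1.2)] M [np.float64(-0.027), np.float64(0.026), np.float64(-0.012)] tilt [np.float64(0.0002), np.float64(0.0001)] yaw -0.0472 19.75
[np.float64(0.5751), np.float64(0.0191), np.float64(0.0401)] [np.float64(-0.3), np.float64(-0.3), np.float64(-1.3)] M [np.float64(0.03), np.float64(-0.007), np.float64(0.02)] tilt [np.float64(0.0001), np.float64(0.0002)] yaw -0.0472 20.25
[np.float64(0.569), np.float64(0.0188), np.float64(0.0401)] [np.float64(-0.3), np.float64(-0.7), np.float64(-0.6)] M [np.float64(0.004), np.float64(-0.006), np.float64(-0.035)] tilt [np.float64(-0.0001), np.float64(0.0002)] yaw -0.0472 20.75
```

View pics/s6.png

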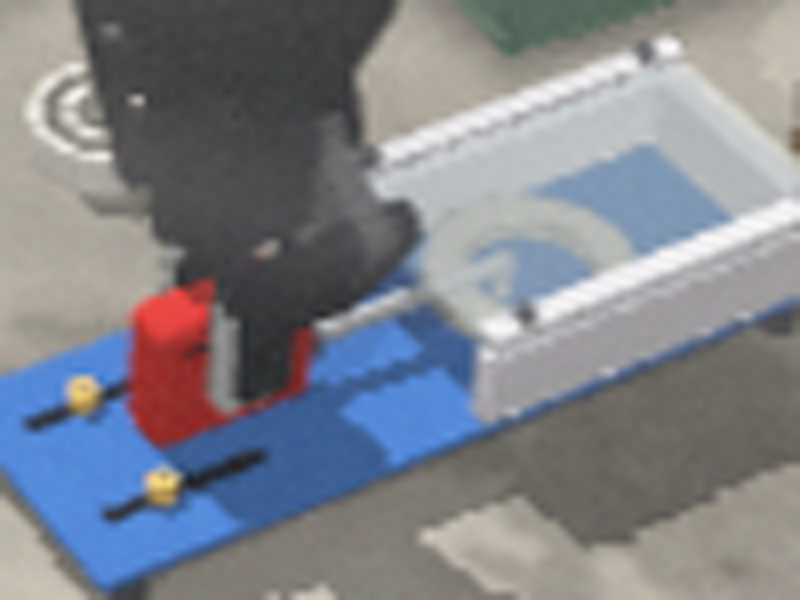

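The tip is in the hole and the washer has started to follow. I'll pull it out now.

```bash
python3 -m crank '0 0 0 0.4 0 0 0.9;0 0 0 0.5 0 0 0.9;0 0 0 0.5 0 0 0.9;0 0 0 0.5 0 0 0.9;0 0 0 0.5 0 0 0.9;0 0 0 0.5 0 0 0.9;0 0 0 0.5 0 0 0.9;0 0 0 0.4 0 0 0.9;0 0 0 0 0 0 0.9'>/dev/null;python3 m.py;python3 -m crank '0 0 0 0.4 0 0 0.9;0 0 0 0.5 0 0 0.9;0 0 0 0.5 0 0 0.9;0 0 0 0.5 0 0 0.9;0 0 0 0.5 0 0 0.9;0 0 0 0.5 0 0 0.9;0 0 0 0.4 0 0 0.9;0 0 0 0 0 0 0.9'>/dev/null;python3 m.py
python3 - <<'E'
from h import *
for n,z in(("scene",.03),):
    p=snap(n);u,v=px(p,[.58,.02,.03]).astype(int)
    c=p["frame"][v-35:v+40,u-55:u+45,::-1];cv2.imwrite("pics/s7.png",cv2.resize(c,(800,600),interpolation=cv2.INTER_CUBIC))
E
```

```text
[np.float64(0.5307), np.float64(0.017), np.float64(0.04)] [np.float64(0.5), np.float64(1.2), np.float64(-2.1)] M [np.float64(0.034), np.float64(0.019), np.float64(0.036)] tilt [np.float64(-0.0005), np.float64(0.0002)] yaw -0.0472 21.93
[np.float64(0.4978), np.float64(0.0155), np.float64(0.04)] [np.float64(0.5), np.float64(-1.1), np.float64(-0.7)] M [np.float64(0.019), np.float64(-0.006), np.float64(0.013)] tilt [np.float64(-0.0004), np.float64(0.0002)] yaw -0.0472 22.93
```

View pics/s7.png

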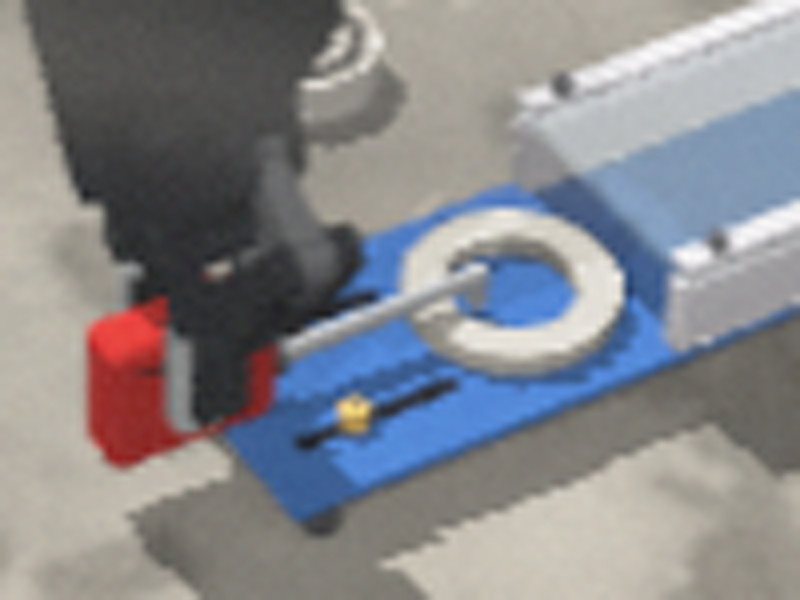

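The washer is on the apron with the tip in its hole at (485,285), and the near peg is at (355,412). About 35 mm remains.

```bash
python3 -m crank '0 0 0 0.4 0 0 0.9;0 0 0 0.4 0 0 0.9;0 0 0 0.4 0 0 0.9;0 0 0 0.4 0 0 0.9;0 0 0 0.4 0 0 0.9;0 0 0 0.3 0 0 0.9;0 0 0 0 0 0 0.9'>/dev/null;python3 m.py; for i in 1;do python3 -m crank '0 0 0 0.15 0 0 0.9;0 0 0 0.15 0 0 0.9;0 0 0 0 0 0 0.9'>/dev/null;python3 m.py;python3 -m crank '0 0 0 0.15 0 0 0.9;0 0 0 0 0 0 0.9'>/dev/null;python3 m.py;done
```

```text
[np.float64(0.4749), np.float64(0.0144), np.float64(0.04)] [np.float64(-0.3), np.float64(0.0), np.float64(-0.9)] M [np.float64(0.022), np.float64(-0.02), np.float64(-0.001)] tilt [np.float64(-0.0003), np.float64(0.0002)] yaw -0.0473 23.85
[np.float64(0.4722), np.float64(0.0142), np.float64(0.04)] [np.float64(0.1), np.float64(-0.1), np.float64(-0.9)] M [np.float64(0.043), np.float64(-0.069), np.float64(0.007)] tilt [np.float64(-0.0001), np.float64(0.0001)] yaw -0.0472 24.23
[np.float64(0.4707), np.float64(0.0141), np.float64(0.04)] [np.float64(0.4), np.float64(-0.8), np.float64(-1.1)] M [np.float64(-0.037), np.float64(-0.007), np.float64(0.007)] tilt [np.float64(-0.0001), np.float64(0.0001)] yaw -0.0472 24.48
```

```bash
python3 -m crank '0 0 0 0.15 0 0 0.9;0 0 0 0.15 0 0 0.9;0 0 0 0 0 0 0.9'>/dev/null;python3 m.py;python3 -m crank '0 0 0 0.15 0 0 0.9;0 0 0 0.1 0 0 0.9;0 0 0 0 0 0 0.9'>/dev/null;python3 m.py;python3 -m crank '0 0 0 0.15 0 0 0.9;0 0 0 0 0 0 0.9'>/dev/null;python3 m.py
```

```text
[np.float64(0.4676), np.float64(0.014), np.float64(0.04)] [np.float64(0.1), np.float64(0.0), np.float64(-1.7)] M [np.float64(-0.042), np.float64(-0.034), np.float64(-0.007)] tilt [np.float64(-0.0001), np.float64(0.0001)] yaw -0.0472 24.85
[np.float64(0.4652), np.float64(0.0139), np.float64(0.04)] [np.float64(0.6), np.float64(-0.8), np.float64(-1.3)] M [np.float64(0.035), np.float64(-0.014), np.float64(0.031)] tilt [np.float64(-0.0001), np.float64(0.0001)] yaw -0.0472 25.23
[np.float64(0.4637), np.float64(0.0138), np.float64(0.04)] [np.float64(-0.0), np.float64(-0.1), np.float64(-2.6)] M [np.float64(0.011), np.float64(-0.023), np.float64(-0.018)] tilt [np.float64(-0.0001), np.float64(0.0001)] yaw -0.0473 25.48
```

```bash
python3 -m crank '0 0 0 0.15 0 0 0.9;0 0 0 0 0 0 0.9'>/dev/null;python3 m.py;python3 -m crank '0 0 0 0.15 0 0 0.9;0 0 0 0 0 0 0.9'>/dev/null;python3 m.py;python3 -m crank '0 0 0 0.15 0 0 0.9;0 0 0 0 0 0 0.9'>/dev/null;python3 m.py
```

```text
[np.float64(0.4623), np.float64(0.0138), np.float64(0.04)] [np.float64(1.4), np.float64(0.8), np.float64(-1.2)] M [np.float64(0.009), np.float64(-0.115), np.float64(-0.012)] tilt [np.float64(0.0002), np.float64(0.0001)] yaw -0.0472 25.73
[np.float64(0.4613), np.float64(0.0138), np.float64(0.0402)] [np.float64(2.5), np.float64(0.4), np.float64(-3.0)] M [np.float64(0.06), np.float64(-0.436), np.float64(0.074)] tilt [np.float64(0.0013), np.float64(0.0002)] yaw -0.0474 25.98
[np.float64(0.4605), np.float64(0.0138), np.float64(0.0405)] [np.float64(4.6), np.float64(1.0), np.float64(-2.4)] M [np.float64(0.152), np.float64(-1.096), np.float64(0.107)] tilt [np.float64(0.0027), np.float64(0.0003)] yaw -0.0473 26.23
```

```bash
python3 -m crank '0 0 0 0.1 0 0 0.9;0 0 0 0 0 0 0.9'>/dev/null;python3 m.py;python3 -m crank '0 0 0 0 0 0 0.9'>/dev/null;python3 m.py
```

```text
[np.float64(0.4601), np.float64(0.0139), np.float64(0.0408)] [np.float64(5.2), np.float64(2.0), np.float64(-2.1)] M [np.float64(0.257), np.float64(-1.218), np.float64(0.09)] tilt [np.float64(0.0039), np.float64(0.0006)] yaw -0.0474 26.48
[np.float64(0.4601), np.float64(0.0139), np.float64(0.0408)] [np.float64(5.3), np.float64(2.0), np.float64(-1.6)] M [np.float64(0.239), np.float64(-1.196), np.float64(0.087)] tilt [np.float64(0.0038), np.float64(0.0006)] yaw -0.0474 26.6
```

```bash
python3 -m crank '0 0 0 0.05 0 0 0.9;0 0 0 0.05 0 0 0.9;0 0 0 0 0 0 0.9'>/dev/null;python3 m.py;python3 -m crank '0 0 0 0 0 0 0.9;0 0 0 0 0 0 0.9;0 0 0 0 0 0 0.9'>/dev/null;python3 m.py;python3 -m crank '0 0 0 0 0 0 0.9;0 0 0 0 0 0 0.9;0 0 0 0 0 0 0.9'>/dev/null;python3 m.py;python3 -m crank '0 0 0 0 0 0 0.9;0 0 0 0 0 0 0.9;0 0 0 0 0 0 0.9'>/dev/null;python3 m.py
```

```text
[np.float64(0.4599), np.float64(0.0141), np.float64(0.041)] [np.float64(7.1), np.float64(1.3), np.float64(-3.2)] M [np.float64(0.357), np.float64(-1.598), np.float64(0.156)] tilt [np.float64(0.0055), np.float64(0.0008)] yaw -0.0477 26.98
[np.float64(0.4599), np.float64(0.0141), np.float64(0.041)] [np.float64(8.0), np.float64(0.6), np.float64(-2.6)] M [np.float64(0.262), np.float64(-1.585), np.float64(0.064)] tilt [np.float64(0.0055), np.float64(0.0008)] yaw -0.0478 27.35
[np.float64(0.4598), np.float64(0.0141), np.float64(0.041)] [np.float64(7.3), np.float64(1.6), np.float64(-2.3)] M [np.float64(0.276), np.float64(-1.531), np.float64(0.144)] tilt [np.float64(0.0054), np.float64(0.0007)] yaw -0.0477 27.73
[np.float64(0.4599), np.float64(0.0141), np.float64(0.041)] [np.float64(7.0), np.float64(2.1), np.float64(-2.9)] M [np.float64(0.413), np.float64(-1.583), np.float64(0.105)] tilt [np.float64(0.0056), np.float64(0.0008)] yaw -0.0477 28.1
```

Held at about 7.3 N for more than 1 s. Now I'll ease off, centre the tip in the hole and lift out.

```bash
python3 -m crank '0 0 0 -0.3 0 0 0.9;0 0 0 -0.3 0 0 0.9;0 0 0 -0.3 0 0 0.9;0 0 0 -0.2 0 0 0.9;0 0 0 0 0 0 0.9'>/dev/null;python3 m.py;python3 -m crank '0 0 0 0 0 -0.2 0.9;0 0 0 0 0 -0.3 0.9;0 0 0 0 0 -0.5 0.9;0 0 0 0 0 0 0.9'>/dev/null;python3 m.py;python3 -m crank '0 0 0 0 0 -2 0.9;0 0 0 0 0 -3 0.9;0 0 0 0 0 -3 0.9;0 0 0 0 0 0 0.9'>/dev/null;python3 m.py
python3 - <<'E'
from h import *
p=snap("scene");u,v=px(p,[.54,.02,.03]).astype(int)
c=p["frame"][v-60:v+45,u-80:u+60,::-1];cv2.imwrite("pics/s8.png",cv2.resize(c,(800,600),interpolation=cv2.INTER_CUBIC))
E
```

```text
[np.float64(0.468), np.float64(0.0139), np.float64(0.0398)] [np.float64(0.7), np.float64(-0.7), np.float64(-1.0)] M [np.float64(0.011), np.float64(-0.012), np.float64(-0.007)] tilt [np.float64(-0.0008), np.float64(-0.0002)] yaw -0.047 28.73
[np.float64(0.4688), np.float64(0.0141), np.float64(0.0506)] [np.float64(0.6), np.float64(0.4), np.float64(-1.7)] M [np.float64(0.023), np.float64(0.041), np.float64(0.024)] tilt [np.float64(0.0013), np.float64(0.0004)] yaw -0.0472 29.23
[np.float64(0.4701), np.float64(0.0143), np.float64(0.1323)] [np.float64(-0.2), np.float64(-0.8), np.float64(-1.0)] M [np.float64(-0.046), np.float64(0.0), np.float64(0.029)] tilt [np.float64(0.0051), np.float64(0.0014)] yaw -0.0473 29.73
```

View pics/s8.png

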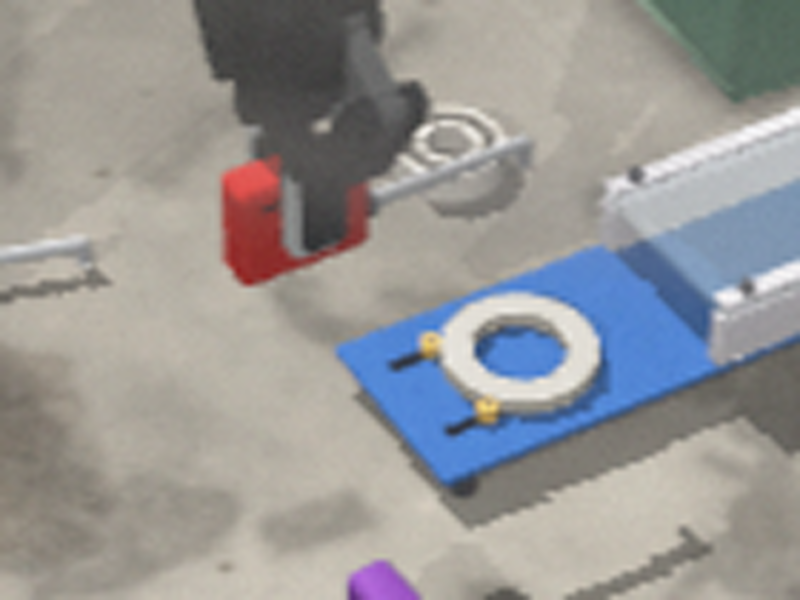

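The washer lies flat against both pegs at (430,345) and (487,410), and the hook is clear. I'll return the hook to its original spot.

```bash
python3 -m crank '0 0 -0.1525 0 0 0 0.9;0 0 -0.1525 0 0 0 0.9;0 0 0 -1.5 5.67 0 0.9;0 0 0 -1.5 5.67 0 0.9;0 0 0 -1.5 5.67 0 0.9;0 0 0 -1.5 5.67 0 0.9;0 0 0 -1.5 5.67 0 0.9;0 0 0 0 0 0 0.9;0 0 0 0 0 4 0.9;0 0 0 0 0 3.5 0.9;0 0 0 0 0 0 0.9;0 0 0 0 0 0 0.9'>/dev/null;python3 m.py
```

```text
[np.float64(0.4414), np.float64(0.3057), np.float64(0.0555)] [np.float64(0.1), np.float64(0.7), np.float64(-1.6)] M [np.float64(0.005), np.float64(0.0), np.float64(0.055)] tilt [np.float64(0.0004), np.float64(0.0001)] yaw -0.3443 31.27
```

```bash
python3 -m crank '0 0 0 0 0 1.5 0.9;0 0 0 0 0 1.2 0.9;0 0 0 0 0 0 0.9;0 0 0 0 0 0 0.9'>/dev/null;python3 m.py;python3 -m crank '0 0 0 0 0 0.15 0.9;0 0 0 0 0 0 0.9'>/dev/null;python3 m.py;python3 -m crank '0 0 0 0 0 0.15 0.9;0 0 0 0 0 0 0.9'>/dev/null;python3 m.py;python3 -m crank '0 0 0 0 0 0.1 0.9;0 0 0 0 0 0 0.9'>/dev/null;python3 m.py
```

```text
[np.float64(0.441), np.float64(0.3061), np.float64(0.0281)] [np.float64(-0.4), np.float64(0.4), np.float64(-2.0)] M [np.float64(0.008), np.float64(0.003), np.float64(-0.028)] tilt [np.float64(0.0002), np.float64(0.0001)] yaw -0.345 31.77
[np.float64(0.441), np.float64(0.3061), np.float64(0.0267)] [np.float64(-0.5), np.float64(0.6), np.float64(-1.3)] M [np.float64(0.009), np.float64(-0.039), np.float64(0.03)] tilt [np.float64(0.0003), np.float64(0.0003)] yaw -0.345 32.02
[np.float64(0.4408), np.float64(0.306), np.float64(0.025)] [np.float64(-0.2), np.float64(0.6), np.float64(-0.5)] M [np.float64(-0.05), np.float64(-0.001), np.float64(0.018)] tilt [np.float64(-0.0001), np.float64(-0.0)] yaw -0.345 32.27
[np.float64(0.4409), np.float64(0.306), np.float64(0.024)] [np.float64(0.7), np.float64(0.8), np.float64(-1.3)] M [np.float64(0.032), np.float64(0.035), np.float64(-0.027)] tilt [np.float64(-0.0), np.float64(-0.0)] yaw -0.345 32.52
```

```bash
python3 -m crank '0 0 0 0 0 0.1 0.9;0 0 0 0 0 0 0.9'>/dev/null;python3 m.py;python3 -m crank '0 0 0 0 0 0.1 0.9;0 0 0 0 0 0 0.9'>/dev/null;python3 m.py
```

```text
[np.float64(0.441), np.float64(0.3061), np.float64(0.0234)] [np.float64(-0.9), np.float64(-1.3), np.float64(2.4)] M [np.float64(-0.24), np.float64(0.242), np.float64(0.009)] tilt [np.float64(0.0002), np.float64(0.0002)] yaw -0.3449 32.77
[np.float64(0.4411), np.float64(0.3061), np.float64(0.0234)] [np.float64(-1.8), np.float64(-2.7), np.float64(10.8)] M [np.float64(-0.624), np.float64(0.834), np.float64(0.041)] tilt [np.float64(-0.0), np.float64(0.0003)] yaw -0.3448 33.02
```

```bash
python3 -m crank '0 0 0 0 0 -0.1 0.9;0 0 0 0 0 0 0.75;0 0 0 0 0 0 0.6;0 0 0 0 0 0 0.3;0 0 0 0 0 0 0.3;0 0 0 0 0 0 0.3;0 0 0 0 0 -2 0.3;0 0 0 0 0 -5 0.3;0 0 0 0 0 -5 0.3;0 0 0 0 0 -5 0.3;0 0 0 0 0 0 0.3;0 0 0 0 0 0 0.3'
python3 - <<'E'
from h import *
p=snap("scene");save(p,"s9.png");w=snap("wrist")
for q in("hook","hook_tip","ring","cup","bearing"):
  for P in(p,w):print(q,[(round(d["p"],2),tw(P,d["xyz"]).round(3).tolist()) for d in optics.spot_point(q,P)[:4]])
a=cv2.resize(p["frame"][110:330,150:430],(560,440));b=w["frame"][:, :]
cv2.imwrite("pics/s9c.png",np.hstack([cv2.resize(a,(400,314)),cv2.resize(b,(400,314))])[:,:,::-1])
E
```

```text
time_s: 34.52
tool_pos: [0.4406, 0.3058, 0.1926]
ee_rot: [[-0.939, -0.345, -0.0], [-0.345, 0.939, -0.0], [0.0, -0.0, -1.0]]
ft_force: [-0.1, 0.6, -0.9]
width: 0.0598
gripper_force: 0.0
hook [(0.77, [0.44, 0.307, 0.002]), (0.72, [0.351, 0.181, -0.002]), (0.62, [0.454, -0.094, -0.002]), (0.19, [0.525, 0.344, -0.0])]
hook [(0.89, [0.444, 0.308, 0.002]), (0.85, [0.354, 0.175, 0.002])]
hook_tip [(0.86, [0.462, -0.181, -0.003]), (0.71, [0.441, 0.155, 0.001]), (0.7, [0.526, 0.341, -0.001]), (0.43, [0.603, 0.145, -0.001])]
hook_tip [(0.96, [0.531, 0.334, 0.004]), (0.62, [0.446, 0.158, -0.003])]
ring [(0.61, [0.563, 0.019, 0.017])]
ring []
cup []
cup [(0.41, [0.611, 0.146, 0.0])]
bearing [(0.85, [0.6, 0.149, 0.003])]
bearing [(0.65, [0.608, 0.143, -0.001])]
```

View pics/s9c.png

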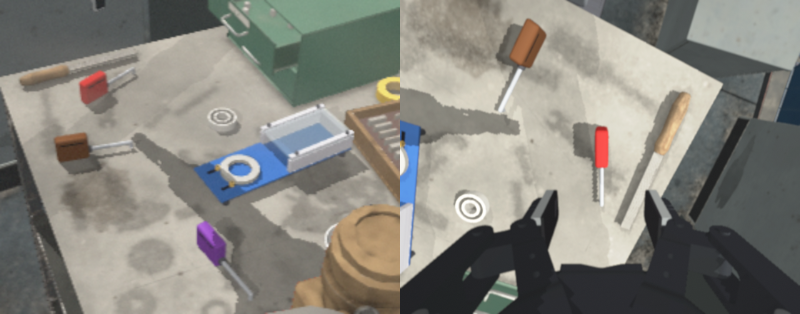

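The hook is standing on the bench, the washer is flat at the pegs, and the gripper is clear, so I'm handing in.

```bash
python3 -c "
from station import arm;print(arm.hand_in())"
```

```text
the job is handed in; nothing more can be done
None
```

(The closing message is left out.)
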